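Slide the coarse dicing cassette into the chopper's track

TASK

Fit the coarse dicing cassette (the one with the orange grip) into the mini chopper: swing the chopper's lid open by its red side lever, slide the cassette in under the track's lips from the open end until it is fully home against the stop, then shut the lid completely and let go. Leave the grey-gripped cassette and everything else on the counter where they are.

Things in the scene. Friction and masses are not known exactly. Their poses are not given: they have to be found in the camera images.
- coarse_mid (a point): Coarse cassette, to be fitted (60 to 130 g): plate 90 (x) by 80 (y) by 7 mm, white frame, steel grid, with an upright ORANGE fin on its middle, 44 (x) by 10 mm (y), its top 46 mm above the plate's underside. Point: on the vertical centre line, 23 mm above the underside; x along the fin, z up. Same either end first. Starts flat, left or right of the chopper. Held by the fin's very top it swings.
- fine_mid (a point): Fine cassette, same shape but with a GREY fin and a finer grid; not to be moved. It starts on the other side of the chopper. The point is 23 mm above its underside, on its centre line.
- track (a point): Mini chopper, fixed to the counter: white body 160 (x) by 120 (y) by 45 mm. Point: middle of the body's top, which is the flat track floor, 45 mm above the counter. x runs along the track from open end to stop, y to the left, z up (the frame used below). The cassette lies flat on the floor, its x along the track; fully home its centre line is at x = +20 mm.
- entry (a point): Centre of the track's open end, on the floor: x = -80, y = 0, z = 0 mm in the track's frame. From here to x = -30 mm the floor is a bare landing apron between 12 mm high walls that flare outward to the open end. The cassette is held level over it, its front edge short of x = -44 mm, lowered nearly to the floor and slid towards +x.
- lips (a point): Front of the lips, on the centre line at the height of their tops: x = -30, z = +15 mm in the track's frame. Green side guides 85 mm apart carry lips 60 mm apart that overhang the plate's edges, from here to the stop; undersides 11 mm, tops 15 mm above the floor, front ends turned up to 21 mm from x = -44 mm. Nothing wider than 60 mm passes them from above.
- stop (a point): Face of the stop that ends the track, on the centre line at the floor: x = +65, z = 0 mm in the track's frame. The cassette's front edge meets it when fully home.
- lever (a point): Middle of the lid's RED side lever: a round bar 12 mm thick, parallel to the chopper's y, sticking 60 mm out of the lid's left (+y) side, with an 18 mm ball 31 mm outward of this point. Moves with the lid, 101 mm from the hinge line. Lid shut: x = -25, y = +93, z = +30 mm in the track's frame. Clear all round, only the counter below it.
- lid_hinge (a point): Centre of the lid's hinge line, which runs parallel to the chopper's y at the stop end: x = +75, y = 0, z = +15 mm in the track's frame.
- lid (a joint): Angle of the lid, a clear cover in a white frame, 112 by 116 by 44 mm: 0 = shut, grows as its free end (towards the open end) swings up and back, to 1.85 rad. Starts ajar. The hinge is stiff (2 N at the lever): it stays where left. From 1.6 rad it is clear of a gripper holding the cassette from above. A tongue stops it shutting on a cassette part-way in.
- bowl: White porcelain bowl, 150 mm across, 60 mm high; bystander. Origin under its centre.
- sieve: Aluminium sieve, 150 mm across, 45 mm high with a 125 mm handle; bystander. Origin under the bowl's centre.
- pounder: Wooden pounder standing upright, 58 mm across, 160 mm high; bystander. Origin under its centre.
- tongs: Steel tongs lying flat, 190 mm long, 12 mm high; bystander. Origin at the middle of their length, on the counter.
- jar: Jar with a red cap, 60 mm across, 85 mm high; bystander. Origin under its centre.
- cup: Blue cup, 70 mm across, 70 mm high; bystander. Origin under its centre.
Not all that is in view belongs to the job. Leave any pink look-alike of the part that bears coarse_mid alone. Of the things that look like the part that bears track, the larger one is meant.

How it is judged:
By the outcome, as a careful person would: the job done as asked, in the order asked, and still so for the second after the job is handed in, with the robot touching nothing.
It also fails if it takes over 72 s, if anything falls off the work surface, if the arm or the gripper's body presses on something with over 40 N, if the wrist force passes 120 N, or if a joint passes its speed limit or range.

ROBOT

A 6-joint arm with a two-finger parallel gripper is mounted at the origin on the work surface. World frame = base frame: x ahead of the robot, y to its left, z up, the work surface at z = 0. Lengths are in m, angles in rad, forces in N, time in s.
With the tool pointing down it reaches from about 0.25 to 0.85 m from the base axis. Payload 12.5 kg.
Tool frame: the origin (TCP) lies between the finger pads; the fingertips stand 14 mm ahead of it and the grasp point (between the pads) lies 5 mm behind it; z points along the fingers, y is the direction in which the jaws open and shut (so a half turn about z gives the same grasp; the last joint's range is limited). The gripper opens to 93 mm and grips with 3 to 60 N. Pads are 15 mm wide; open, the fingers measure 128 mm over their backs; the gripper's body (75 mm by 188 mm) begins 65 mm behind the grasp point.
Start: joints at [-1.344, 0.351, 1.652, -0, 1.139, -0.085], TCP at [0.169, -0.523, 0.233] pointing down, gripper open.
Joint ranges: [-2.75, 2.75], [-0.79, 2.1], [0.01, 2.65], [-1.57, 4.71], [0.07, 3.14], [-2.87, 2.87]. Speed limits (rad/s): [2.22, 2.22, 2.79, 3.14, 3.14, 3.14].

INTERFACE

Orientations are given as a unit quaternion [w, x, y, z].
In Python, from workcell import robot gives the robot as it stands. Calls block until the motion is done:
- robot.goto(position, orientation): joint-space move of the TCP to a pose.
- robot.line_to(position, vel=0.15, rotation=None, f_stop=None): straight line of the TCP; rotation=None keeps the orientation; vel is the mean speed in m/s. With f_stop (N) it stops when the force on the tool has changed by that much, and returns True; else False.
- robot.goto_joints(angles): joint-space move.
- robot.gripper_open() and robot.gripper_close(): open the fingers fully, or close them until they stop; the grip force is fixed at half the most.
- robot.pause(seconds).
- robot.ik(position, orientation): joint angles nearest the present ones, or None.
- robot.get_image(name): name is "side" or "top" or "wrist"; returns a dict with "img" (480x640x3 uint8, red, green, blue), "fx", "fy", "cx", "cy" (pixels), "dist" ([k1, k2, p1, p2, k3] as OpenCV has them; the pictures are not rectified), "position" and "rotation" of the camera in the world; the wrist camera has in their place "mount" (4x4, takes a point from camera to tool coordinates, whose origin is the TCP and whose axes are the flange's). Camera axes: x right, y down, z forward; pixel columns grow to the right and rows downward; lengths in m; the calibration is good to about 2 mm. A picture is of the moment at which its call begins: read the wrist's pose just before it. There is no depth.
A pose or a line that the arm cannot do raises robot.IKError and nothing moves.
- robot.sign_off(): hands the job in, once; it reports no verdict.
Readings, each from a call of its own:
- robot.current_time_s(): time.
- robot.current_joints(): joint angles.
- robot.current_qd(): joint speeds.
- robot.current_joint_torque(): joint torques, N m.
- robot.current_tool_pos(): TCP position.
- robot.current_ee_rot(): TCP orientation.
- robot.current_wrist_force(): force on the tool from outside, world axes, zero at the start.
- robot.current_torque(): the same for the moment, N m.
- robot.current_finger_gap(): finger opening in m.
Only numpy, scipy, OpenCV 4.12 (cv2) and the standard library are available. Lean on these libraries where they do the work, as an engineer would, in place of code of your own. Each camera call takes 0.05 s, during which the arm holds its last target.

## Working session

There is one attempt and no reset: what is moved stays moved. The work goes in short steps, each a Python script; the robot and the scene stay as the last script left them, time stands still between calls to the robot, and variables do not carry over. Pictures are saved under pics/ and viewed, and the job is handed in when it is done.

```bash
ls; mkdir -p pics; python3 - <<'E'
from workcell import robot
import cv2
for n in ["side","top","wrist"]:
    d=robot.get_image(n); cv2.imwrite(f"pics/{n}0.png",d["img"][:,:,::-1])
    print(n,{k:(v.tolist() if hasattr(v,'tolist') else v) for k,v in d.items() if k!="img"})
print(robot.current_time_s(),robot.current_tool_pos(),robot.current_ee_rot())
E
```

```text
pics
side {'fx': 582.5584367271383, 'fy': 582.5584367271383, 'cx': 322.81353329216347, 'cy': 250.47227091553975, 'dist': [-0.08171326178366548, 0.0, 0.0, 0.0, 0.0], 'position': [-0.19548988927012478, 0.8805665494941596, 0.7474899524257896], 'rotation': [0.1715153596370727, -0.31169392506617827, 0.8096705413951099, -0.46675795963470723]}
top {'fx': 534.0917009621879, 'fy': 534.0917009621879, 'cx': 315.5760574694337, 'cy': 243.74957673239055, 'dist': [0.018429484318729372, 0.0, 0.0, 0.0, 0.0], 'position': [0.4292246583358071, 0.0014238400640514113, 1.4137458762597541], 'rotation': [-0.041040469321457954, 0.7119480373608863, -0.7004703096679786, 0.028053827715709866]}
wrist {'fx': 403.0379857758584, 'fy': 403.0379857758584, 'cx': 316.21724999506364, 'cy': 235.37231030921646, 'dist': [-0.0077105026976345805, 0.0, 0.0, 0.0, 0.0], 'mount': [[-0.0006963322864794033, -0.9624558167957021, -0.27143749895226743, 0.07470488682855408], [0.9999996440792618, -0.0007995036668513565, 0.000269509247442819, -0.00018422119902916645], [-0.0004764060186149458, -0.27143721467404225, 0.9624560309579349, -0.15200574118832424], [0.0, 0.0, 0.0, 1.0]]}
0.15 [ 0.16866446 -0.52326008  0.23225513] [-4.12745339e-04  9.87870036e-01  1.55282375e-01 -6.98293941e-05]
```

View pics/side0.png

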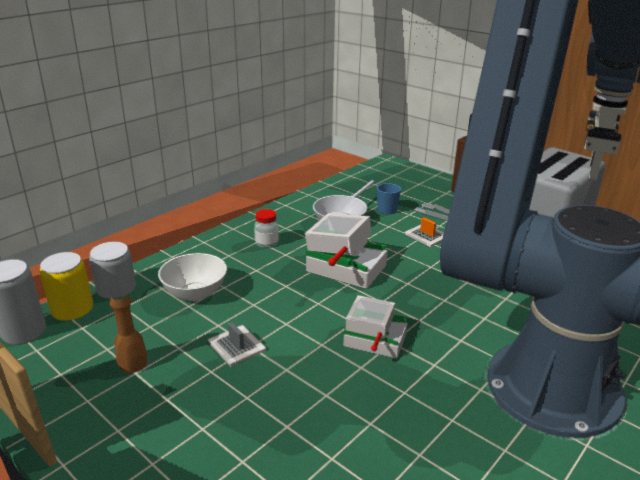

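View pics/top0.png

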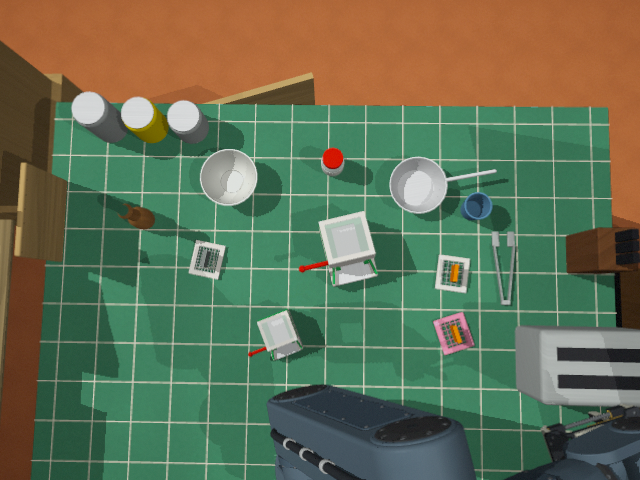

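Side view: chopper around (345,255), with a smaller decoy at (375,330). Top view: chopper at (348,248) with its lever at (313,267), orange cassette at (453,273), pink look-alike at (454,333), grey cassette at (207,260). I'll zoom in for detail.

```bash
cat > h.py <<'E'
import numpy as np, cv2
from scipy.spatial.transform import Rotation as R
from workcell import robot
def q2R(q): return R.from_quat([q[1],q[2],q[3],q[0]]).as_matrix()
def R2q(M):
    q=R.from_matrix(M).as_quat(); return [q[3],q[0],q[1],q[2]]
class Cam:
    def __init__(s,n):
        if n=="wrist": p=np.array(robot.current_tool_pos());q=robot.current_ee_rot()
        d=robot.get_image(n); s.img=d["img"]; s.K=np.array([[d["fx"],0,d["cx"]],[0,d["fy"],d["cy"]],[0,0,1]]); s.D=np.array(d["dist"])
        if n=="wrist":
            M=np.array(d["mount"]); T=q2R(q); s.Rm=T@M[:3,:3]; s.p=T@M[:3,3]+p
        else:
            s.p=np.array(d["position"]); r=np.array(d["rotation"]); s.Rm=q2R(r) if r.size==4 else r
    def ray(s,uv):
        x=cv2.undistortPoints(np.array([[uv]],float),s.K,s.D)[0,0]; v=s.Rm@[x[0],x[1],1]; return v/np.linalg.norm(v)
    def onz(s,uv,z):
        v=s.ray(uv); return s.p+v*(z-s.p[2])/v[2]
    def proj(s,X):
        rv=cv2.Rodrigues(s.Rm.T)[0]; t=-s.Rm.T@s.p
        return cv2.projectPoints(np.array(X,float).reshape(-1,1,3),rv,t,s.K,s.D)[0][:,0]
    def save(s,f,box=None,k=1):
        im=s.img[:,:,::-1]
        if box: x0,y0,x1,y1=box; im=im[y0:y1,x0:x1]
        cv2.imwrite("pics/"+f,cv2.resize(im,None,fx=k,fy=k,interpolation=cv2.INTER_CUBIC))
def tri(c1,u1,c2,u2):
    a,b=c1.ray(u1),c2.ray(u2); A=np.array([a,-b]).T; t=np.linalg.lstsq(A,c2.p-c1.p,rcond=None)[0]
    P,Q=c1.p+a*t[0],c2.p+b*t[1]; return (P+Q)/2,np.linalg.norm(P-Q)
def mask(img,kind):
    h=cv2.cvtColor(img,cv2.COLOR_RGB2HSV)
    if kind=="red": return cv2.inRange(h,(0,170,70),(5,255,255))|cv2.inRange(h,(174,170,70),(180,255,255))
    if kind=="orange": return cv2.inRange(h,(9,190,120),(20,255,255))
def blobs(m,amin=15):
    n,l,st,c=cv2.connectedComponentsWithStats(m); return [(c[i].round(1).tolist(),st[i].tolist(),cv2.minAreaRect(np.argwhere(l==i)[:,::-1].astype(np.float32))) for i in range(1,n) if st[i,4]>=amin]
E
python3 - <<'E'
from h import *
t=Cam("top");s=Cam("side")
t.save("tc.png",(290,200,390,300),6); s.save("sc.png",(295,195,405,295),6);
t.save("to.png",(420,240,520,300),6)
for n,c in(("top",t),("side",s)):
  for k in("red","orange"): 
    print(n,k)
    for b in blobs(mask(c.img,k)): print(b) if b[1][4]<3000 else 0
E
```

```text
top red
([332.4, 157.8], [323, 148, 20, 21, 337], ((332.5, 158.0), (20.0, 19.0), 90.0))
([312.4, 265.8], [299, 261, 29, 11, 130], ((313.12060546875, 266.07904052734375), (5.506764888763428, 29.247039794921875), 78.2317123413086))
([256.3, 351.2], [248, 347, 18, 9, 51], ((256.75, 351.25), (3.4785053730010986, 18.34120750427246), 71.56505584716797))
top orange
([454.1, 273.1], [450, 265, 9, 17, 114], ((453.9999694824219, 273.0000305175781), (6.846755504608154, 16.56473159790039), 6.34019136428833))
([455.4, 333.7], [450, 325, 12, 18, 120], ((455.4000244140625, 333.6999816894531), (18.657438278198242, 6.640783309936523), 71.56504821777344))
side red
([265.4, 215.5], [256, 209, 20, 14, 241], ((265.5, 215.5), (13.0, 19.0), 90.0))
([336.8, 256.0], [328, 247, 19, 18, 113], ((337.2500305175781, 255.25003051757812), (6.363960266113281, 22.62741470336914), 45.0))
([376.0, 341.6], [372, 333, 9, 17, 60], ((376.1775207519531, 341.073974609375), (3.923077344894409, 17.84615707397461), 22.61986541748047))
side orange
([427.3, 226.2], [421, 218, 15, 19, 191], ((427.00006103515625, 226.50003051757812), (14.309600830078125, 16.00735092163086), 14.03624439239502))
```

View pics/tc.png

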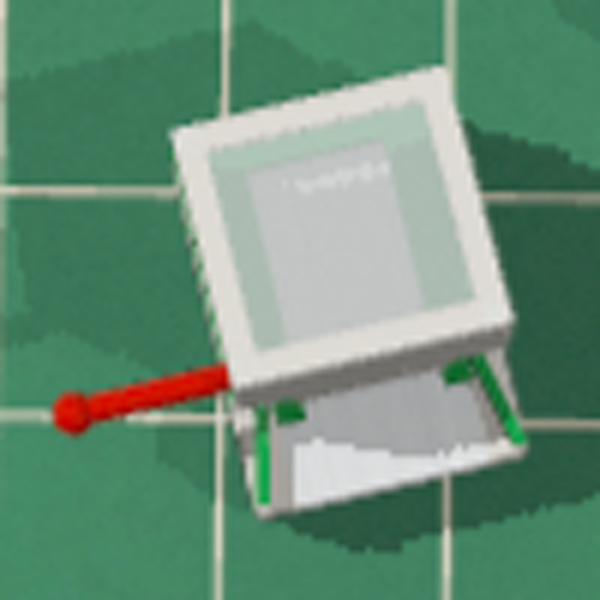

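View pics/sc.png

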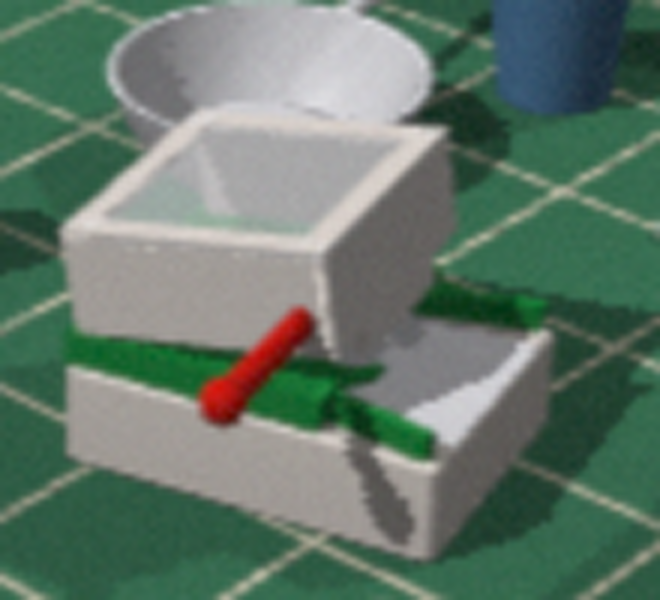

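View pics/to.png

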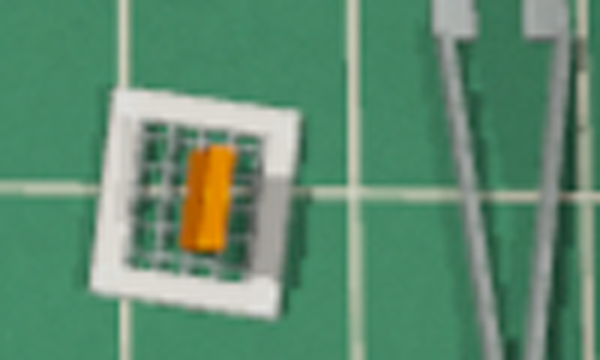

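```bash
python3 - <<'E'
from h import *
t=Cam("top");s=Cam("side")
b,e=tri(t,(302.0,268.6),s,(331.7,261.8)); r,e2=tri(t,(328,262.8),s,(345.5,248.7)); m,e3=tri(t,(313.1,266.1),s,(337.2,255.3))
print("ball",b,e,"root",r,e2,np.linalg.norm(b-r),"mid",m,e3)
d=r-b; print("yaw from lever",np.arctan2(d[0],-d[1])) # y axis = -(d)
for z in (0,.045,.057): print(z,[t.onz(p,z).round(4) for p in [(333.7,286.2),(377,275.8)]])
# side: open-end corners
f=lambda x,y:(295+x/6,195+y/6)
print("side ground corner",s.onz(f(430,558),0), s.onz(f(435,455),.045), "far left ground",s.onz(f(68,457),0), "left top",s.onz(f(68,372),.045),"right open top", s.onz(f(552,335),.057),s.onz(f(545,428),0))
# orange
for uv,z in(((326+0,0),0),): pass
P,e=tri(t,(420+212/6,240+198/6),s,(427.3,226.2)); print("orange",P,e)
c=[t.onz((420+x/6,240+y/6),.007) for x,y in((118,88),(300,110),(278,318),(90,290))]; print(np.round(c,4),np.mean(c,0),[np.linalg.norm(c[i]-c[i-1]) for i in range(4)])
E
```

```text
ball [0.4968901  0.0598702  0.09055196] 0.0012936667777728348 root [ 0.51210539 -0.00456599  0.08986556] 0.0006379073721940664 0.06621177884361006 mid [0.50383904 0.03271538 0.09215508] 0.0022796568557966186
yaw from lever 0.23188215711255303
0 [array([ 0.4559, -0.0211,  0.    ]), array([ 0.4852, -0.1349,  0.    ])]
0.045 [array([ 0.4551, -0.0204,  0.045 ]), array([ 0.4834, -0.1306,  0.045 ])]
0.057 [array([ 0.4548, -0.0202,  0.057 ]), array([ 0.4829, -0.1294,  0.057 ])]
side ground corner [ 0.45879281 -0.0205291   0.        ] [ 0.4606698 -0.0222049  0.045    ] far left ground [0.60931434 0.02091531 0.        ] left top [0.60307562 0.02751246 0.045     ] right open top [ 0.46983541 -0.10760038  0.057     ] [ 0.48246047 -0.12667363  0.        ]
orange [ 0.49666776 -0.33295566  0.02548205] 0.004419776836540931
[[ 0.5432 -0.2982  0.007 ]
 [ 0.5348 -0.3772  0.007 ]
 [ 0.4441 -0.3666  0.007 ]
 [ 0.4548 -0.2855  0.007 ]] [ 0.4941989  -0.33188373  0.007     ] [np.float64(0.0893092613358026), np.float64(0.07944146679849244), np.float64(0.09132482945612042), np.float64(0.08181184179158793)]
```

```bash
cat >> h.py <<'E'
psi=0.245; O=np.array([.5468,-.056,.045])
def fr(psi): return np.array([[np.cos(psi),-np.sin(psi),0],[np.sin(psi),np.cos(psi),0],[0,0,1]])
def W(x,y,z): return O+fr(psi)@(np.array([x,y,z])/1000.)
def L(P): return fr(psi).T@(np.array(P)-O)*1000
def down(a): return [0,np.cos(a/2),np.sin(a/2),0]
def leverpt(th,y=97,r=101.1):
    b=th+np.arctan2(15,100); return W(75-r*np.cos(b),y,15+r*np.sin(b))
E
python3 - <<'E'
from h import *
for n,p in(("ball",[.4969,.0599,.0906]),("root",[.5121,-.0046,.0899])): print(n,L(p))
p=leverpt(.16); print(p)
t0=robot.current_time_s()
q=down(psi+np.pi/2)
robot.goto(list(p+[0,0,.10]),q)
print(robot.current_time_s()-t0,robot.current_tool_pos(),robot.current_joints())
c=Cam("wrist"); c.save("w1.png"); 
for b in blobs(mask(c.img,"red"),100): print(b)
print(c.proj([p,leverpt(.16,124),leverpt(.16,63)]))
E
```

```text
ball [-20.29757447 124.54247657  45.6       ]
root [-21.19637008  58.28176297  44.9       ]
[0.50259346 0.03293321 0.09073453]
2.3167 [0.50271767 0.03230686 0.19077613] [-2.82165839e-02  3.18087795e-01  1.81323816e+00 -1.02640326e-04
  1.01013363e+00 -2.71994633e-01]
([317.7, 236.6], [305, 185, 26, 113, 1971], ((317.5, 241.0), (112.0, 25.0), 90.0))
[[317.31649536 240.74055037]
 [317.26859916 199.90734741]
 [317.37291084 289.0271109 ]]
```

View pics/w1.png

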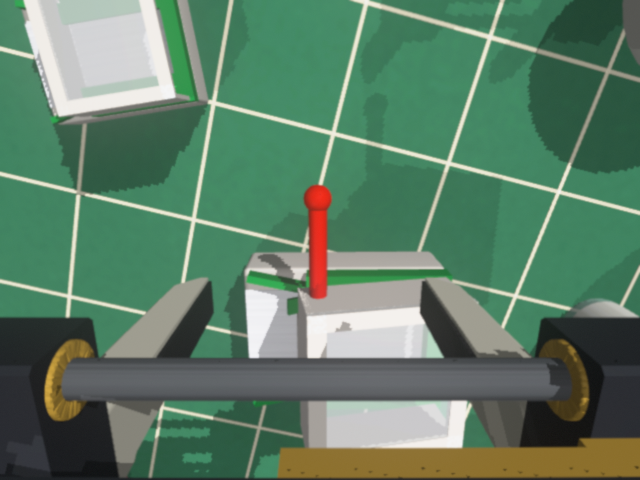

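The wrist view shows the red lever vertical at column 317, with its ball at (317,199). That matches the prediction, so I'll grip it and open the lid.

```bash
python3 - <<'E'
from h import *
t0=robot.current_time_s()
off=np.array([0,0,-.005])
print(robot.line_to(list(leverpt(.16)+off),vel=.15,f_stop=15))
robot.gripper_close(); print(robot.current_finger_gap(),robot.current_wrist_force(),robot.current_time_s()-t0)
fm=0
for th in np.linspace(.16,1.74,9)[1:]:
    robot.line_to(list(leverpt(th)+off),vel=.12); f=np.array(robot.current_wrist_force()); print(round(th,2),f.round(1),robot.current_tool_pos().round(3))
    if np.linalg.norm(f)>35: print("high"); break
print(robot.current_finger_gap(),robot.current_time_s()-t0)
s=Cam("side"); s.save("s2.png",(250,130,450,290),4)
E
```

```text
False
0.010998263369168513 [ 5.00536207  1.7075977  -3.83929207] 2.1
0.36 [ 3.3  1.5 -0.6] [0.511 0.035 0.104]
0.56 [-2.  -0.3  2.2] [0.521 0.037 0.12 ]
0.75 [-11.6  -0.9  14.6] [0.533 0.041 0.134]
0.95 [-9.2  1.  16.7] [0.551 0.045 0.146]
1.15 [-2.7  1.5 13.1] [0.57  0.05  0.153]
1.34 [0.2 1.8 7.8] [0.589 0.055 0.156]
1.54 [1.9 1.8 6.4] [0.608 0.059 0.155]
1.74 [1.9 1.1 1.5] [0.627 0.064 0.151]
0.011031806024109131 4.6333
```

View pics/s2.png

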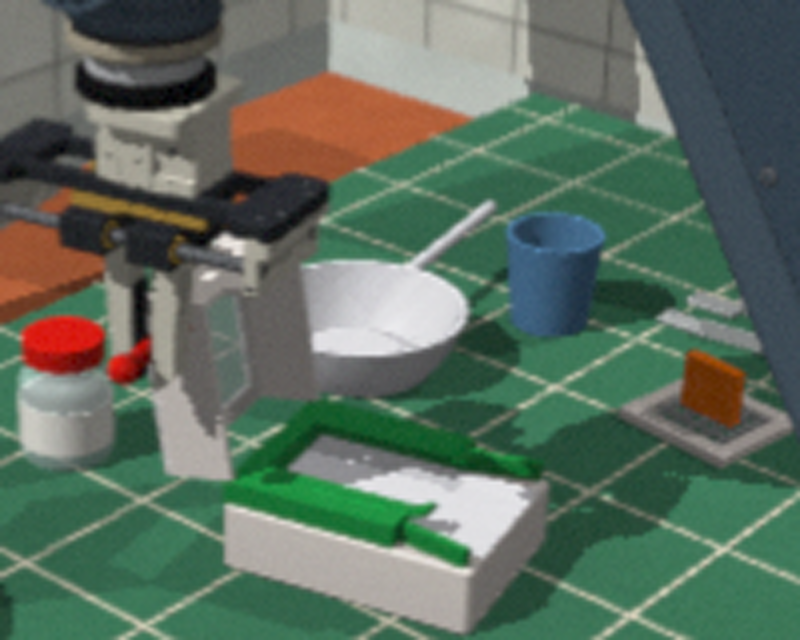

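Side view: the lid stands open, the lever is gripped near (125,365) in the crop, and the track is clear. Now I'll release and look straight at the track.

```bash
python3 - <<'E'
from h import *
t0=robot.current_time_s()
robot.gripper_open()
p=np.array(robot.current_tool_pos()); robot.line_to(list(p+[0,0,.13]),vel=.25)
q=down(psi+np.pi); v=list(W(-10,0,245)); print(robot.ik(v,q))
robot.goto(v,q); print(robot.current_time_s()-t0,robot.current_time_s())
c=Cam("wrist"); c.save("w3.png"); np.savez("w3.npz",img=c.img,R=c.Rm,p=c.p,K=c.K,D=c.D)
E
```

```text
[-1.94529073e-01  2.79183613e-01  1.60473075e+00 -4.44089210e-16
  1.25767830e+00 -2.01032540e+00]
3.5832999999999995 10.9833
```

View pics/w3.png

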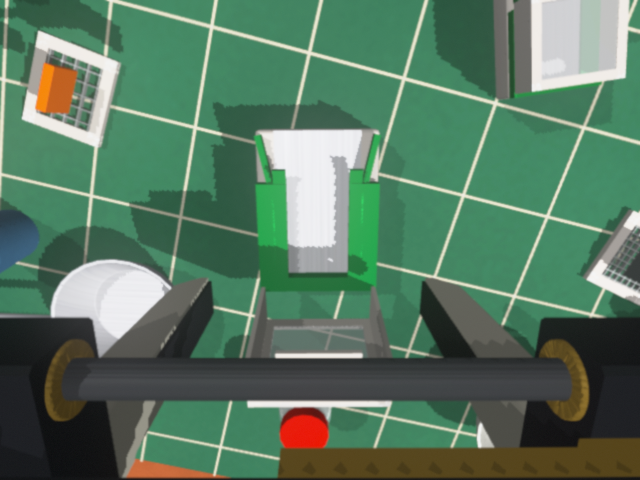

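```bash
python3 - <<'E'
import cv2
im=cv2.imread("pics/w3.png"); cv2.imwrite("pics/w3z.png",cv2.resize(im[120:300,240:400],None,fx=3.3*1.0,fy=3.3,interpolation=cv2.INTER_CUBIC))
hsv=cv2.cvtColor(im,cv2.COLOR_BGR2HSV)
for r in (140,160,178,185,200,220,240,260): print(r,im[r,250:392:1,1].astype(int).tolist() if 0 else ''.join('g' if (h>45 and h<80 and s>200) else 'c' if (h>60 and s>120) else '.' for h,s,v in hsv[r,250:392]))
E
```

```text
140 .....ccccccc...............................................................................................................cccccccc...........
160 ...........cccccc.....................................................................................................cccccc..................
178 ................ccccccccccccccccccc.................................................................cccccccccccccccccccc......................
185 ....ccccccccccccccccccccccccccccccc.................................................................ccccccccccccccccccccccccccccccc...........
200 .....ccccccccccccccccccccccccccccccc................................................................ccccccccccccccccccccccccccccccc........c..
220 ......cccccccccccccccccccccccccccccc...............................................................ccccccccccccccccccccccccccccccc..ccc.cccccc
240 ......ccccccccccccccccccccccccccccccc..............................................................cccccccccccccccccccccccccccccccc.cccccccccc
260 ........ccccccccccccccccccccccccccccc..............................................................ccccccccccccccccccccccccccccccccccccccccccc
```

View pics/w3z.png

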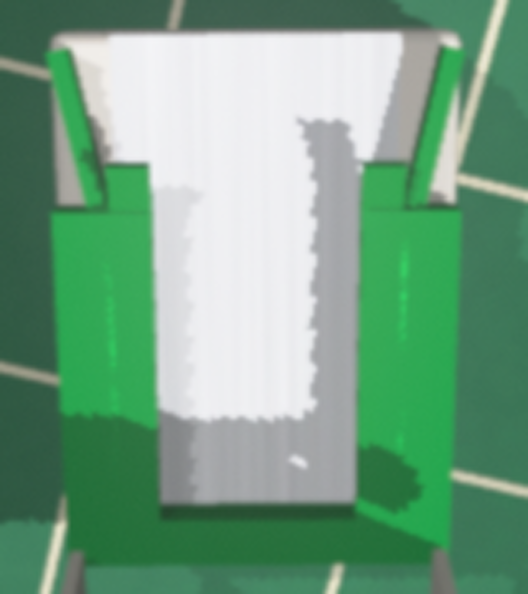

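```bash
python3 - <<'E'
from h import *
d=np.load("w3.npz"); c=Cam.__new__(Cam); c.img,c.Rm,c.p,c.K,c.D=d["img"],d["R"],d["p"],d["K"],d["D"]
for r,a,b in((185,284.5,349.5),(200,285.5,349.5),(220,285.5,348.5),(240,286.5,348.5),(260,286.5,348.5)):
    A,B=L(c.onz((a,r),.060)),L(c.onz((b,r),.060)); print(r,A.round(1),B.round(1),((A+B)/2).round(1),"outer")
for r,a,b in((190,253.7,380.5),):
    A,B=L(c.onz((a,r),.060)),L(c.onz((b,r),.060)); print(A.round(1),B.round(1),((A+B)/2).round(1))
print("open",L(c.onz((256.5,131),.045)),L(c.onz((378,131),.045)),L(c.onz((317,130.5),.045)))
print("lipfront",L(c.onz((270,183.5),.06)),L(c.onz((365,183.5),.06)),"tip",L(c.onz((279,169.5),.066)),L(c.onz((356,169.3),.066)))
print("stop top z15",L(c.onz((317,273),.06)),"floor",L(c.onz((317,273),.045)))
E
```

```text
185 [-28.5 -29.9  15. ] [-28.4  31.8  15. ] [-28.4   0.9  15. ] outer
200 [-14.  -29.3  15. ] [-14.   32.1  15. ] [-14.    1.4  15. ] outer
220 [  5.7 -29.7  15. ] [ 5.8 31.5 15. ] [ 5.7  0.9 15. ] outer
240 [ 26.  -29.2  15. ] [26. 32. 15.] [26.   1.4 15. ] outer
260 [ 46.8 -29.6  15. ] [46.9 32.4 15. ] [46.8  1.4 15. ] outer
[-23.7 -59.4  15. ] [-23.6  61.5  15. ] [-23.7   1.   15. ]
open [-7.79509410e+01 -5.66666847e+01 -1.38777878e-14] [-7.77890002e+01  5.91616188e+01 -1.38777878e-14] [-7.83151431e+01  1.00992191e+00 -1.38777878e-14]
lipfront [-29.93170866 -43.66892661  15.        ] [-29.80645459  46.49786176  15.        ] tip [-43.78270217 -34.22933688  21.        ] [-43.86744184  37.03370765  21.        ]
stop top z15 [60.69718916  0.85975003 15.        ] floor [ 6.64438525e+01  8.81220411e-01 -1.38777878e-14]
```

```bash
python3 - <<'E'
s=open("h.py").read()
s=s.replace("psi=0.245; O=np.array([.5468,-.056,.045])","psi=0.249; O=np.array([.5468,-.056,.045])+np.array([.0005*np.cos(.249)-.0011*np.sin(.249),.0005*np.sin(.249)+.0011*np.cos(.249),0])")
open("h.py","w").write(s)
E
python3 - <<'E'
from h import *
q=down(-.117+np.pi); v=[.495,-.332,.19]
robot.goto(v,q); print(robot.current_time_s())
c=Cam("wrist"); c.save("w4.png"); np.savez("w4.npz",img=c.img,R=c.Rm,p=c.p,K=c.K,D=c.D)
for b in blobs(mask(c.img,"orange"),100): print(b)
E
```

```text
12.1667
([297.5, 18.4], [282, 0, 28, 43, 656], ((297.8965759277344, 18.25861930847168), (46.088558197021484, 16.413305282592773), 66.80140686035156))
([318.5, 221.8], [313, 195, 13, 55, 657], ((319.0, 222.0), (54.0, 12.0), 90.0))
```

View pics/w4.png

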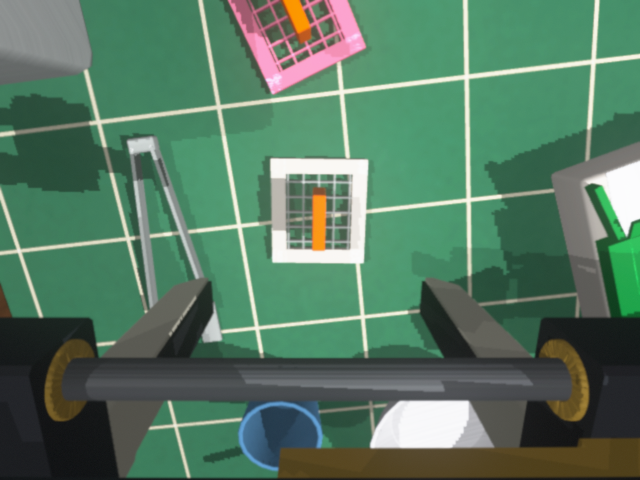

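```bash
python3 - <<'E'
from h import *
d=np.load("w4.npz"); c=Cam.__new__(Cam); c.img,c.Rm,c.p,c.K,c.D=d["img"],d["R"],d["p"],d["K"],d["D"]
im=c.img; cv2.imwrite("pics/w4z.png",cv2.resize(im[145:275,260:380,::-1],None,fx=4.5,fy=4.5,interpolation=cv2.INTER_CUBIC))
m=mask(im,"orange"); m[:100]=0
ys,xs=np.nonzero(m); 
for r in (198,210,222,235,247): print(r,xs[ys==r].min(),xs[ys==r].max())
a,b=c.onz((319.5,195),.046),c.onz((319.5,250),.046); print("fin",a,b,np.linalg.norm(a-b),(a+b)/2)
hsv=cv2.cvtColor(im,cv2.COLOR_RGB2HSV); w=cv2.inRange(hsv,(0,0,120),(180,60,255)); w[:150]=0;w[270:]=0;w[:,:262]=0;w[:,380:]=0
cn=max(cv2.findContours(w,cv2.RETR_EXTERNAL,cv2.CHAIN_APPROX_NONE)[0],key=cv2.contourArea)
h=cv2.approxPolyDP(cv2.convexHull(cn),6,True)[:,0]; print(h.tolist())
P=np.array([c.onz(p.astype(float)+0.0,.007) for p in h]); print(P.round(4)); print(P.mean(0),[np.linalg.norm(P[i]-P[i-1]).round(4) for i in range(len(P))])
W_=np.array([c.onz(p[0].astype(float),.007)[:2] for p in cv2.convexHull(cn)],np.float32); print(cv2.minAreaRect(W_*1000))
E
```

```text
198 313 324
210 313 324
222 313 324
235 313 324
247 313 324
fin [ 0.47256465 -0.32635898  0.046     ] [ 0.51519596 -0.33124902  0.046     ] 0.042910851439922605 [ 0.49388031 -0.328804    0.046     ]
[[367, 159], [379, 212], [360, 269], [273, 262], [262, 225], [269, 159], [344, 150]]
[[ 0.4543 -0.2847  0.007 ]
 [ 0.4998 -0.2783  0.007 ]
 [ 0.5494 -0.2988  0.007 ]
 [ 0.534  -0.3744  0.007 ]
 [ 0.4996 -0.3789  0.007 ]
 [ 0.4449 -0.3647  0.007 ]
 [ 0.4449 -0.3028  0.007 ]]
[ 0.489537   -0.32606912  0.007     ] [np.float64(0.0204), np.float64(0.046), np.float64(0.0536), np.float64(0.0771), np.float64(0.0347), np.float64(0.0565), np.float64(0.0619)]
((491.6357116699219, -326.9864196777344), (98.7610092163086, 102.17938232421875), 78.234375)
```

View pics/w4z.png

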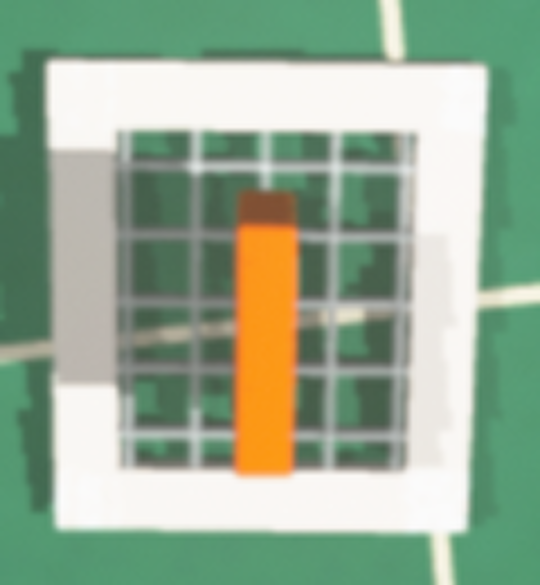

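```bash
python3 - <<'E'
from h import *
d=np.load("w4.npz"); c=Cam.__new__(Cam); c.img,c.Rm,c.p,c.K,c.D=d["img"],d["R"],d["p"],d["K"],d["D"]
f=lambda x,y:(260+x/4.5-.5+.11,145+y/4.5-.4)
P=np.array([c.onz(f(*p),.007) for p in((47,61),(486,66),(467,530),(56,529))]); print(P.mean(0),[np.linalg.norm(P[i]-P[i-1]).round(4) for i in range(4)])
x=(P[2]+P[3]-P[0]-P[1]); print("yaw",np.arctan2(x[1],x[0])); y=P[1]+P[2]-P[0]-P[3]; print(np.arctan2(-y[0],y[1]))
F=np.array([c.onz(f(*p),.046) for p in((237,226),(298,226),(294,475),(235,475))]); print(F.mean(0),[np.linalg.norm(F[i]-F[i-1]).round(4) for i in range(4)])
x=(F[2]+F[3]-F[0]-F[1]); print("yaw",np.arctan2(x[1],x[0]))
E
```

```text
[ 0.49410433 -0.32961784  0.007     ] [np.float64(0.0904), np.float64(0.0801), np.float64(0.0897), np.float64(0.0805)]
yaw -0.12566583417283675
-0.12309359649247176
[ 0.49380763 -0.32939466  0.046     ] [np.float64(0.0432), np.float64(0.0101), np.float64(0.0432), np.float64(0.0101)]
yaw -0.12643035666310748
```

```bash
python3 - <<'E'
from h import *
yaw=-.1245
q=down(yaw+np.pi)
robot.line_to([.494,-.3295,.10],vel=.2,rotation=q)
print(robot.line_to([.494,-.3295,.032],vel=.1,f_stop=12),robot.current_tool_pos())
robot.gripper_close(); print("gap",robot.current_finger_gap(),robot.current_wrist_force())
robot.line_to([.494,-.3295,.15],vel=.15)
print(robot.current_finger_gap(),robot.current_wrist_force(),robot.current_torque())
qe=down(psi+np.pi)
robot.line_to(list(W(-97,0,105)),vel=.2,rotation=qe)
print(robot.current_tool_pos(),L(robot.current_tool_pos()),robot.current_time_s(),robot.current_finger_gap())
c=Cam("wrist"); c.save("w5.png"); s=Cam("side"); s.save("s5.png",(250,130,450,290),4)
t=Cam("top"); t.save("t5.png",(290,200,390,300),6)
E
```

```text
False [ 0.49430779 -0.32973803  0.03253876]
gap 0.01012771336756683 [ 0.600088   -0.29442378 -0.31667164]
0.0094464779600183 [-0.97909685 -0.18416411 -0.7176395 ] [ 0.02134796 -0.12307079  0.03253133]
[ 0.45315679 -0.07929803  0.1499749 ] [-96.9966394   -0.60254621 104.97490294] 17.25 0.009329176013215508
```

View pics/w5.png

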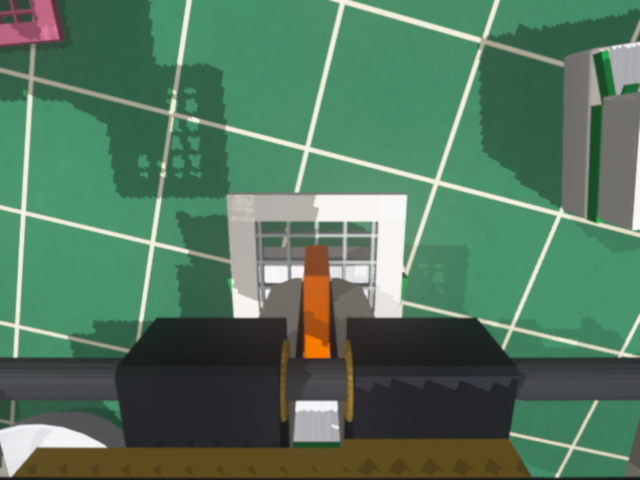

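View pics/s5.png

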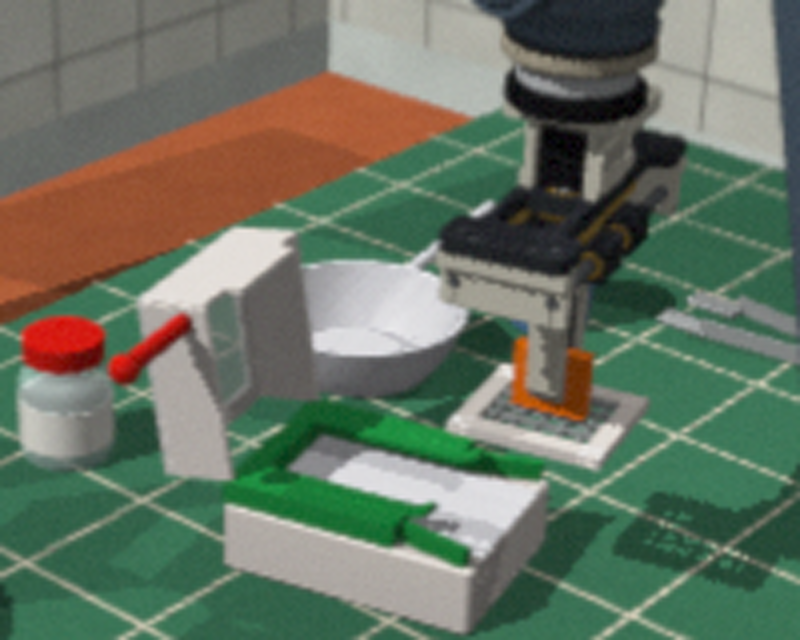

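Wrist view: the cassette's rear edge is level and centred, with corners at (229,195) and (407,195). The side view shows it level and the lid still up. Now I'll lower it and slide it in.

```bash
python3 - <<'E'
from h import *
print(L(robot.current_tool_pos()))
H=33.5
robot.line_to(list(W(-96,.5,H+12)),vel=.12); print(L(robot.current_tool_pos()).round(2))
r=robot.line_to(list(W(-96,.5,H)),vel=.05,f_stop=10); print(r,L(robot.current_tool_pos()).round(2),robot.current_wrist_force().round(1))
for x in (-70,-45,-20,0,14):
    r=robot.line_to(list(W(x,.5,H)),vel=.06,f_stop=14); f=fr(psi).T@robot.current_wrist_force(); print(x,r,L(robot.current_tool_pos()).round(2),f.round(1),robot.current_torque().round(2))
    if r: break
print(robot.current_time_s(),robot.current_finger_gap())
c=Cam("wrist"); c.save("w6.png"); s=Cam("side"); s.save("s6.png",(250,130,450,290),4)
E
```

```text
[-97.08306497  -0.55646505 104.90652042]
[-95.79   0.29  45.86]
False [-96.11   0.54  33.35] [ 0.3 -0.1 -0.6]
-70 False [-70.04   0.67  33.35] [ 0.1 -0.8 -0.5] [ 0.06 -0.17 -0.04]
-45 False [-45.05   0.66  33.33] [ 0.1  0.  -1.2] [ 0.06 -0.12  0.02]
-20 False [-20.05   0.62  33.3 ] [-0.3  0.7 -1.4] [ 0.05 -0.06 -0.01]
0 False [ 0.09  0.57 33.34] [-0.8  0.3 -1.2] [ 0.06 -0.16 -0.05]
14 False [14.25  0.53 33.44] [-0.3 -0.5 -0.8] [ 0.03 -0.1   0.  ]
21.025 0.010035878560668659
```

View pics/s6.png

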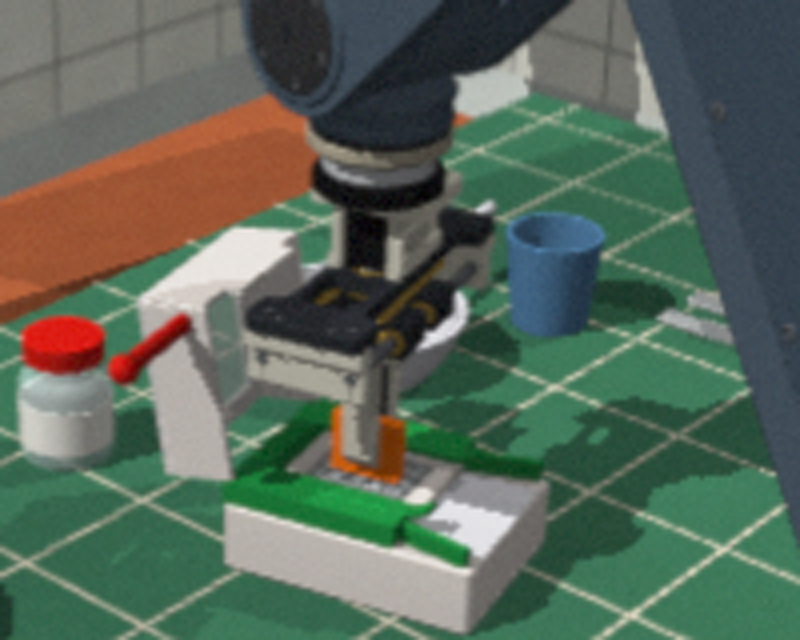

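View pics/w6.png

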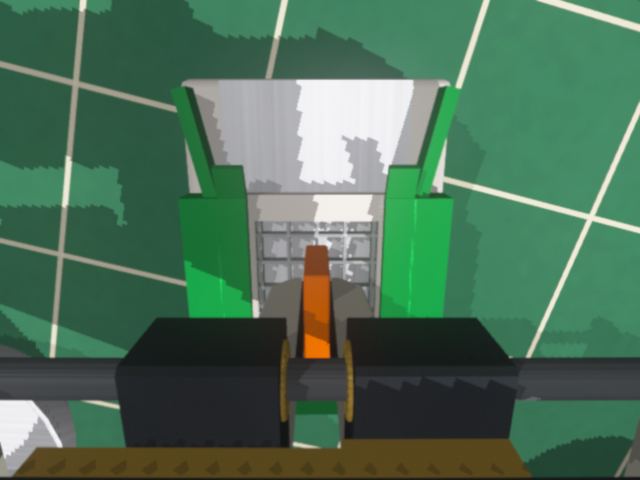

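The plate is under both lips. I'll set it on the floor and push it home.

```bash
python3 - <<'E'
from h import *
F=lambda: (fr(psi).T@robot.current_wrist_force()).round(1)
r=robot.line_to(list(W(14,.5,30.5)),vel=.03,f_stop=4); print("down",r,L(robot.current_tool_pos()).round(2),F())
z=L(robot.current_tool_pos())[2]
r=robot.line_to(list(W(26,.5,z)),vel=.03,f_stop=18); print("push",r,L(robot.current_tool_pos()).round(2),F(),robot.current_finger_gap())
c=Cam("wrist"); c.save("w7.png")
p=L(robot.current_tool_pos())
tip=p[2]-14; print("tips above floor",tip)
E
```

```text
down False [14.43  0.34 31.3 ] [-0.9  1.2  8.1]
push True [20.4   0.34 31.32] [-2.4 -0.4  5.8] 0.009872667028466378
tips above floor 17.328097245840194
```

View pics/w7.png

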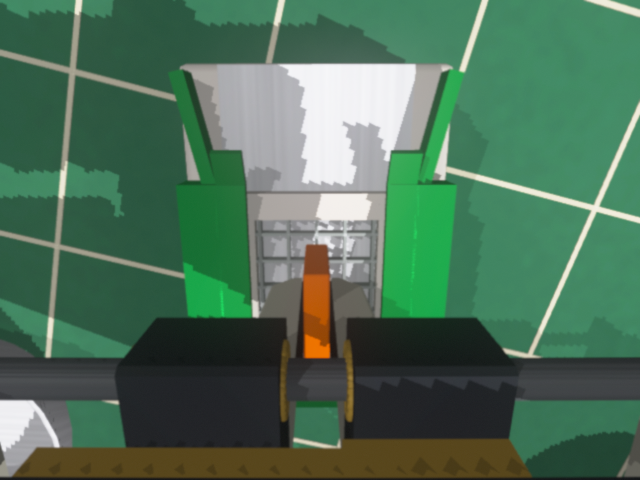

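```bash
python3 - <<'E'
from h import *
F=lambda: (fr(psi).T@robot.current_wrist_force()).round(1)
p=L(robot.current_tool_pos())
r=robot.line_to(list(W(23,.4,p[2]+.4)),vel=.02,f_stop=15); print("push",r,L(robot.current_tool_pos()).round(2),F())
robot.gripper_open(); print(F(),robot.current_finger_gap(),L(robot.current_tool_pos()).round(2))
p=np.array(robot.current_tool_pos())
robot.line_to(list(p+[0,0,.12]),vel=.2)
robot.line_to(list(W(-40,0,200)),vel=.25)
c=Cam("wrist"); c.save("w8.png"); np.savez("w8.npz",img=c.img,R=c.Rm,p=c.p,K=c.K,D=c.D)
cv2.imwrite("pics/w8z.png",cv2.resize(c.img[120:360,200:440,::-1],None,fx=2.5,fy=2.5,interpolation=cv2.INTER_CUBIC))
for x in(-30,-25,-20): print(x,c.proj([W(x,0,7)]))
print("stop",c.proj([W(65,0,7)]),robot.current_time_s())
E
```

```text
push True [20.54  0.37 31.56] [-1.8  0.8  5. ]
[0.6 0.1 0.5] 0.09310190300711421 [20.48  0.59 31.26]
-30 [[315.87132127 225.71229379]]
-25 [[315.87479247 231.20855404]]
-20 [[315.8782394  236.66484848]]
stop [[315.93333174 323.66745679]] 24.5833
```

View pics/w8z.png

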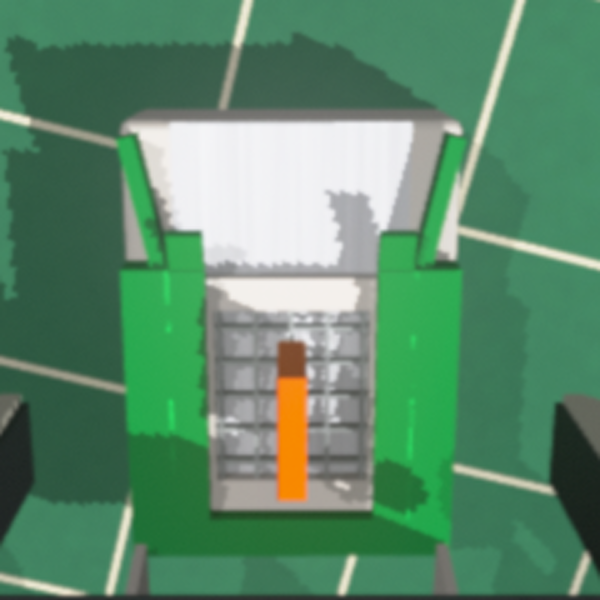

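The cassette is home: its rear edge at (291,275) in the crop is x≈-26 mm and its front edge is flush with the stop. Next I'll shut the lid by the lever.

```bash
python3 - <<'E'
from h import *
q=down(psi+np.pi/2); off=np.array([0,0,-.005]); t0=robot.current_time_s()
robot.line_to(list(W(-40,97,240)),vel=.25,rotation=q)
robot.line_to(list(leverpt(1.74)+[0,0,.12]),vel=.25)
c=Cam("wrist"); c.save("w9.png"); 
print(blobs(mask(c.img,"red"),100)); print(c.proj([leverpt(1.74),leverpt(1.74,124),leverpt(1.74,63)]),robot.current_time_s())
E
```

```text
[([316.9, 230.9], [305, 183, 25, 105, 1684], ((317.0, 235.0), (104.0, 24.0), 90.0))]
[[318.38576732 233.58671275]
 [318.41965546 195.40591105]
 [318.3451279  278.93495748]] 27.1
```

View pics/w9.png

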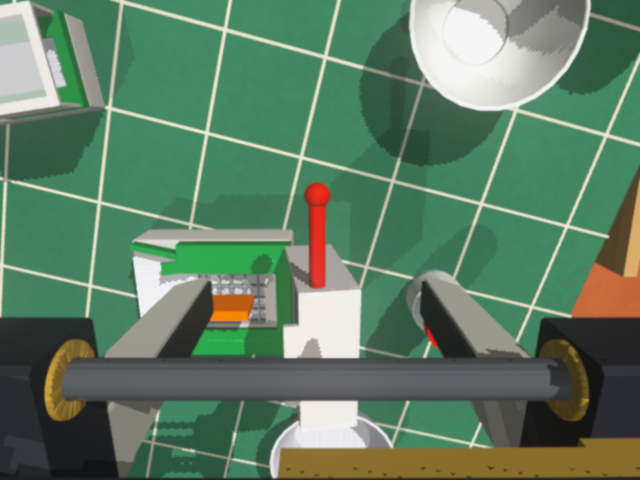

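```bash
python3 - <<'E'
from h import *
off=np.array([0,0,-.005])
print(robot.line_to(list(leverpt(1.74)+off),vel=.15,f_stop=12))
robot.gripper_close(); print(robot.current_finger_gap(),robot.current_wrist_force().round(1))
for th in list(np.linspace(1.74,.1,9)[1:]):
    robot.line_to(list(leverpt(th)+off),vel=.12); f=np.array(robot.current_wrist_force()); print(round(th,2),f.round(1),robot.current_finger_gap().round(4))
    if np.linalg.norm(f)>35: print("high"); break
else:
    r=robot.line_to(list(leverpt(-.04)+off),vel=.04,f_stop=20); print(r,robot.current_wrist_force().round(1),L(robot.current_tool_pos()-off),(L(leverpt(0))))
print(robot.current_time_s())
s=Cam("side"); s.save("s10.png",(250,130,450,290),4)
E
```

```text
False
0.010999586549149789 [ 0.6  1.  -0.6]Traceback (most recent call last):
  File "<stdin>", line 6, in <module>
AttributeError: 'float' object has no attribute 'round'
```

```bash
python3 - <<'E'
from h import *
off=np.array([0,0,-.005])
for th in list(np.linspace(1.74,.1,9)[2:]):
    robot.line_to(list(leverpt(th)+off),vel=.12); f=np.array(robot.current_wrist_force()); print(round(th,2),f.round(1),round(robot.current_finger_gap(),4))
    if np.linalg.norm(f)>35: print("high"); break
else:
    r=robot.line_to(list(leverpt(-.04)+off),vel=.04,f_stop=20); print(r,robot.current_wrist_force().round(1),L(robot.current_tool_pos()-off),(L(leverpt(0))))
print(robot.current_time_s())
s=Cam("side"); s.save("s10.png",(250,130,450,290),4)
E
```

```text
1.33 [-1.9  2.4  7.3] 0.011
1.12 [-3.3  1.6  5.9] 0.011
0.92 [-3.3  0.2  3.6] 0.011
0.72 [ 0.2  1.5 -3.8] 0.0108
0.51 [ 2.6  2.3 -5.5] 0.0112
0.31 [ 2.9  2.6 -5.2] 0.0112
0.1 [ 3.1  4.  -4. ] 0.0109
True [ 0.8 -0.7  1.3] [-24.66458622  96.88379112  27.03584977] [-24.98146527  97.          29.99721979]
32.3
```

View pics/s10.png

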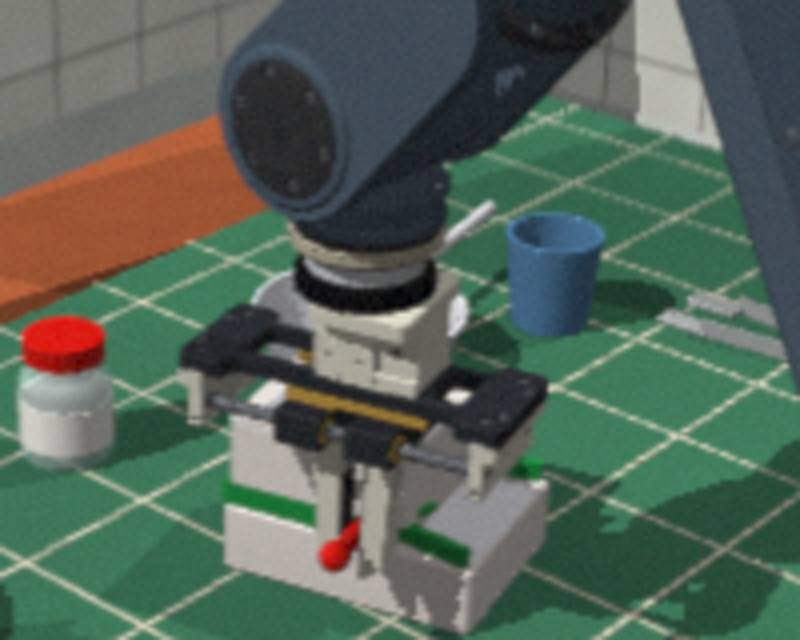

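```bash
python3 - <<'E'
from h import *
robot.gripper_open(); print(robot.current_wrist_force().round(1))
p=np.array(robot.current_tool_pos()); robot.line_to(list(p+[0,0,.12]),vel=.2)
c=Cam("wrist"); c.save("w11.png"); print(c.proj([leverpt(0),leverpt(0,124),leverpt(0,63)]),[b for b in blobs(mask(c.img,"red"),100)])
robot.line_to(list(W(-140,190,240)),vel=.25)
s=Cam("side"); s.save("s11.png",(250,130,450,290),4); t=Cam("top"); t.save("t11.png",(290,200,390,300),6)
print(robot.current_time_s())
for n,k in(("top",t),("side",s)):
  print(n,[(b[0],b[1]) for b in blobs(mask(k.img,"red")) if b[1][4]<400])
  print(k.proj([leverpt(0,97)]+[leverpt(0,124),leverpt(0,60),leverpt(.05,124)]).round(1).tolist())
E
```

```text
[-0.   0.1 -0.4]
[[317.33095481 237.63591599]
 [317.32576108 198.44138139]
 [317.33690309 284.11298821]] [([317.1, 234.8], [305, 186, 25, 107, 1791], ((317.0, 239.0), (106.0, 24.0), 90.0))]
35.45
top [([332.4, 157.8], [323, 148, 20, 21, 336]), ([313.0, 267.8], [300, 263, 29, 11, 126])]
[[312.8, 268.1], [302.3, 270.6], [327.2, 264.7], [302.2, 270.1]]
side [([265.3, 215.6], [256, 209, 20, 14, 240]), ([338.4, 262.9], [330, 254, 18, 18, 107]), ([376.2, 341.5], [372, 333, 10, 17, 66])]
[[339.1, 262.9], [333.7, 268.6], [346.3, 255.3], [333.4, 266.5]]
```

View pics/s11.png

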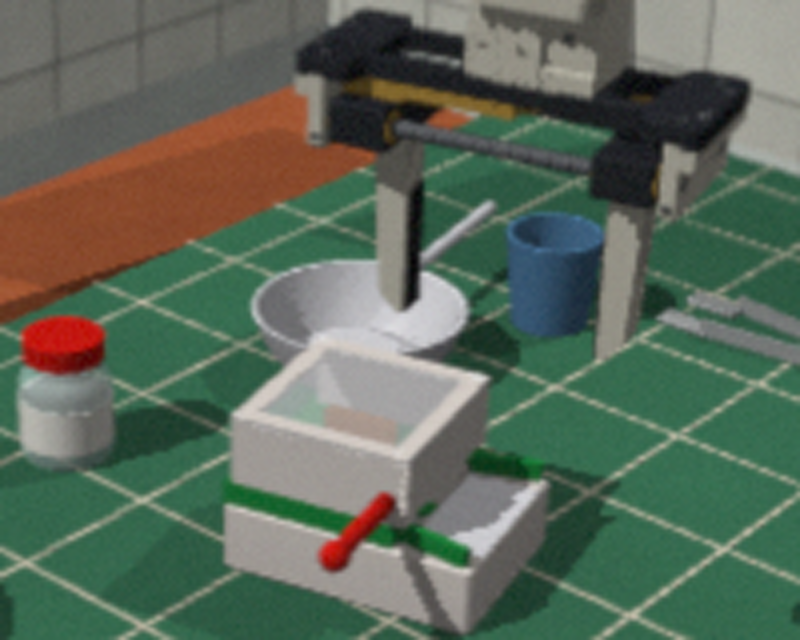

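View pics/t11.png

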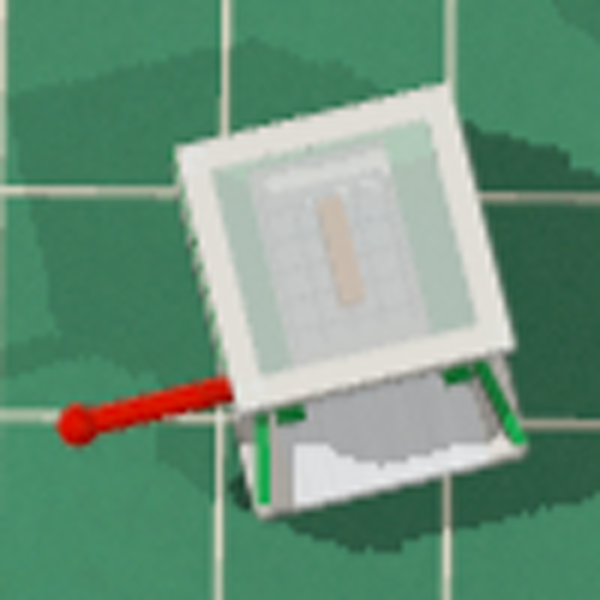

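```bash
python3 - <<'E'
from h import *
t=Cam("top"); a=cv2.imread("pics/top0.png")[:,:,::-1]
d=(np.abs(t.img.astype(int)-a).max(2)>60).astype(np.uint8)*255
d=cv2.morphologyEx(d,cv2.MORPH_OPEN,np.ones((3,3)));print([b[1] for b in blobs(d,20)])
print(robot.current_time_s(),robot.current_wrist_force().round(1)); robot.sign_off()
E
```

```text
[[328, 211, 36, 11, 125], [319, 220, 8, 4, 26], [330, 255, 45, 13, 190], [441, 255, 29, 16, 205], [450, 264, 9, 18, 138], [435, 272, 5, 17, 74], [442, 273, 26, 20, 206], [248, 279, 41, 30, 875], [295, 306, 9, 5, 32], [248, 311, 57, 48, 1349], [291, 312, 12, 26, 172], [234, 343, 12, 52, 386], [272, 361, 23, 21, 378], [306, 360, 3, 7, 21], [267, 362, 4, 6, 20], [307, 371, 3, 7, 21], [312, 384, 163, 91, 5140], [297, 387, 11, 10, 97], [274, 389, 22, 11, 132], [298, 398, 11, 8, 70], [237, 405, 6, 12, 56], [610, 418, 10, 11, 80], [236, 422, 7, 3, 21], [560, 425, 12, 16, 73], [591, 426, 23, 27, 141], [271, 429, 14, 13, 112], [622, 431, 17, 3, 51], [353, 432, 7, 5, 23], [622, 440, 18, 19, 222], [299, 449, 5, 6, 22], [319, 460, 6, 11, 44], [601, 464, 9, 12, 68], [622, 467, 6, 13, 46], [526, 470, 13, 3, 39], [521, 472, 3, 8, 24], [610, 473, 6, 6, 29], [506, 476, 10, 4, 33]]
35.5 [ 0.3 -0.8  0.1]
the job is handed in; nothing more can be done
```

The orange-gripped cassette is fitted in the larger chopper and the lid is shut. I let go of the lever, moved the arm clear, and handed the job in at about 35.5 s of the 72 s allowed.

What I did: I swung the lid open to about 1.74 rad by its red lever, slid the cassette in under the lips, and pressed it against the stop. I then shut the lid by the lever with a 20 N limit.

What my last checks showed:
- **Cassette:** it stopped at x ≈ +20.5 mm in the track's frame on both pushes (force limits 18 N and 15 N), against +20 mm nominal. Its front edge looked flush with the stop before I shut the lid.
- **Lid:** the lever's position in the side, top and wrist pictures matches a lid angle of zero. The side picture agrees to within about half a pixel, which is roughly 0.01 rad. While pressing shut, the tool went 3 mm below the lever's nominal height. I took that as the bar slipping in the pads and did not press again.
- **Everything else:** the before-and-after top pictures differ only at the lid, where the coarse cassette used to be, and where the arm and its shadow cover the view. The bowl, sieve, jar, cup, tongs, pounder, grey cassette and pink look-alike showed no change. The arm hid the small chopper in the last top picture, so I could not compare it there; the last side picture showed its lever where it began.

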